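# Set up the free counter scale

## Task

One of the two counter scales has a jar of ghee left on it; the other is free. Carry the steel weighing pan over and set it down gently on the free scale, fully home and flat over the two pegs, let go of it, and then switch that scale on by throwing its lever all the way over. Leave the other scale, its jar, the spare jar and the funnel alone.

Things in the scene. Friction and masses are not known exactly. Their poses are not given: they have to be found in the camera images.
- scale_a: white electronic counter scale, fixed; body 240 (x) x 180 (y) x 40 mm tall. Origin at counter level under the centre of its metal platform. x points from its lever to its platform, away from the robot; z up. Body spans x -155 to +85 mm. Lever at x -120 mm. Stands on the robot's left or right, turned up to 0.25 rad. Either scale may be the taken one
- scale_b: blue electronic counter scale, fixed; body 240 (x) x 180 (y) x 40 mm tall. Origin at counter level under the centre of its metal platform. x points from its lever to its platform, away from the robot; z up. Body spans x -155 to +85 mm. Lever at x -120 mm. Stands on the robot's left or right, turned up to 0.25 rad. Either scale may be the taken one
- scale_a_seat (a point): centre of the platform's flat top on the white scale, 60 mm above the counter; axes as the scale's. Platform 140 (x) x 150 (y) mm. Two round dark pegs, 14 mm diameter, 18 mm tall, tapered tips, stand on it 52 mm either side of this point along x
- scale_b_seat (a point): centre of the platform's flat top on the blue scale, 60 mm above the counter; axes as the scale's. Platform 140 (x) x 150 (y) mm. Two round dark pegs, 14 mm diameter, 18 mm tall, tapered tips, stand on it 52 mm either side of this point along x
- lever_a (a joint): lever of the white scale: 0 off (leaning to the scale's -y), 1.0 fully on at its stop (leaning to +y, left seen from the robot); starts 0 to 0.15 rad, stays where left. Hinge along the scale's x at x -120 mm, y 0, 62 mm above the counter. Rod 10 mm thick, 70 mm from hinge to ball centre; about 1 N at the ball moves it
- lever_b (a joint): lever of the blue scale: 0 off (leaning to the scale's -y), 1.0 fully on at its stop (leaning to +y, left seen from the robot); starts 0 to 0.15 rad, stays where left. Hinge along the scale's x at x -120 mm, y 0, 62 mm above the counter. Rod 10 mm thick, 70 mm from hinge to ball centre; about 1 N at the ball moves it
- lever_a_tip (a point): centre of the green ball (26 mm diameter) on the lever of the white scale. The black housing below is 50 (x) x 70 (y) mm, top 65 mm above the counter, with an axle boss up to 75 mm at the hinge
- lever_b_tip (a point): centre of the green ball (26 mm diameter) on the lever of the blue scale. The black housing below is 50 (x) x 70 (y) mm, top 65 mm above the counter, with an axle boss up to 75 mm at the hinge
- pan: loose steel pan, 140 (x) x 120 (y) mm, about 0.4 kg; floor 8 mm thick, walls 4 mm thick, 32 mm tall. Origin at the centre of its underside, z up. Two 20 mm holes through the floor 52 mm either side of the centre along x fit the pegs, either way round, 3 mm to spare; seated, its origin is on the platform's centre. Starts on the counter between the scales, turned up to 0.5 rad
- pan_grip (a point): middle of the black grip of the pan's bail handle, 80 mm above its underside: bar 70 (x) x 16 (y) x 20 mm (z), over the pan's middle and centre of mass; x along the grip; clear space below it down to the floor
- ghee_jar: yellow jar with a yellow cap and a red label, 74 mm in diameter, 140 mm tall, standing between the pegs of one scale: that scale is taken. Origin at the centre of its underside
- spare_jar: amber jar with a white cap, 74 mm in diameter, 120 mm tall, standing on the counter beyond the pan; a bystander. Origin at the centre of its underside
- funnel: metal funnel standing mouth down, 110 mm in diameter, 95 mm tall, on the counter beyond the pan; a bystander. Origin at the centre of its underside
Not all that is in view belongs to the job. Leave any green look-alike of the pan alone. There is more than one size of the ghee_jar; the job needs the smaller.

How it is judged:
By the outcome, as a careful person would: the job done as asked, in the order asked, and still so for the second after the job is handed in, with the robot touching nothing.
It also fails if it takes over 51 s, if anything falls off the work surface, if the arm or the gripper's body presses on something with over 40 N, if the wrist force passes 120 N, or if a joint passes its speed limit or range.

## Robot

A 6-joint arm with a two-finger parallel gripper is mounted at the origin on the work surface. World frame = base frame: x ahead of the robot, y to its left, z up, the work surface at z = 0. Lengths are in m, angles in rad, forces in N, time in s.
With the tool pointing down it reaches from about 0.425 to 0.95 m from the base axis. Payload 3.5 kg.
Tool frame: the origin (TCP) lies between the finger pads; the fingertips stand 19 mm ahead of it and the grasp point (between the pads) is the TCP; z points along the fingers, y is the line along which they close (so a half turn about z gives the same grasp; the last joint's range is limited). The gripper opens to 85 mm and grips with 20 to 120 N. Pads are 22 mm wide; open, the fingers measure 114 mm over their backs; the gripper's body (76 mm by 85 mm) begins 54 mm behind the grasp point. The pads swing forward as they close: fully open they stand 13 mm farther back than shut.
Start: joints at [-1.353, 0.286, 1.577, -0, 1.279, -0.15], TCP at [0.243, -0.63, 0.25] pointing down, gripper open.
Joint ranges: [-2.77, 2.77], [-0.9, 2.22], [0.21, 2.48], [-1.53, 4.67], [0.24, 2.81], [-2.84, 2.84]. Speed limits (rad/s): [2.79, 2.79, 3.14, 3.14, 3.14, 3.14].

## Interface

Orientations are given as a unit quaternion [x, y, z, w].
In Python, from plant import monitor, eyes, ctrl gives the robot as it stands.
- The arm moves only by the shell command python3 -m handwheel 'ROWS' [FORCE]. ROWS is JSON, a list of rows, each a list of 7 numbers: the shift along the tool's x, y, z in units of 40 cm (1.0 is 40 cm), then the turn, a rotation vector about the tool's x, y, z in units of pi rad (1.0 is pi rad), then the opening, from -1 (shut) to 1 (fully open). A call has 1 to 12 rows; each row is the pose to reach, as a shift and turn from the pose commanded when the call began, along the tool's axes at that moment, turning the shorter way round; what a row does not reach only later rows make up. A row lasts 1/8 s, in which the tool goes at most 62.5 mm and 10.7 degrees, less where a joint would pass 70% of its speed; a pose out of reach is approached as far as the arm can. A call with a number of a shift or a turn outside -1 to 1 is refused whole. A call with a gripper value outside its range is refused whole. The fingers move at their own pace and stop on an object; FORCE is the grip in N (left out, the last holds). Time passes only in rows, so rows that repeat a pose let the fingers close. It gives the time, the measured TCP pose, the force, the opening and the grip force at its end, in the units of the state.
- monitor.get_state(): the state, without advancing time (a new reading comes with each control period).
- eyes.read_camera(name): name is "scene" or "top" or "wrist"; returns the picture (480x640x3 uint8, red, green, blue); there is no depth.
- eyes.camera_params(name): a dict with "K" (3x3 intrinsics, pixels), "R" (3x3) and "t" (3): a world point X has camera coordinates R X + t. Camera axes: x right, y down, z forward; pixel columns grow to the right and rows downward; lengths in m; the calibration is good to about 2 mm. A picture is of the moment at which its call begins: read the wrist's pose just before it. camera_params takes no time and is no camera call; for the wrist camera it gives the pose at the moment of the call.
- ctrl.sign_off(): hands the job in; it is judged then, once.
The state is a dict: "time": time; "qpos": joint angles; "dq": joint speeds; "joint_efforts": joint torques, N m; "eef_pos": TCP position; "tcp_rot": TCP orientation; "contact_force": force on the tool from outside, world axes, zero at the start; "wrist_torque": the same for the moment, N m; "opening": opening from 0.0 (shut) to 1.0 (fully open); "finger_force": force on a finger pad.
Only numpy, scipy, OpenCV 4.12 (cv2) and the standard library are available. Lean on these libraries where they do the work, as an engineer would, in place of code of your own. Each camera call takes 0.05 s, during which the arm holds its last target. There are 200 camera calls.

## Working session

There is one attempt and no reset: what is moved stays moved. The work goes in short steps, Python scripts to look and compute and a shell command to move; the robot and the scene stay as the last step left them, time stands still between calls to the robot, and variables do not carry over. Pictures are saved under pics/ and viewed, at most 10 in all, crops included, and the job is handed in when it is done.

```bash
mkdir -p pics; python3 - <<'E'
from plant import monitor, eyes, ctrl
import cv2, numpy as np
s=monitor.get_state(); print(s)
for n in("top","scene"):
    im=eyes.read_camera(n); p=eyes.camera_params(n); np.savez(f"pics/{n}.npz",im=im,**p)
    cv2.imwrite(f"pics/{n}0.png",im[:,:,::-1]); print(n,p)
E
```

```text
{'time': 0.0, 'qpos': array([-1.35296845e+00,  2.87154931e-01,  1.57820651e+00, -7.41941849e-06,
        1.27859149e+00, -1.49981596e-01]), 'dq': array([ 0.00250682,  0.0011657 ,  0.00075013, -0.00112222,  0.00077662,
        0.00048261]), 'joint_efforts': array([ 4.47328066e-04, -4.05979657e+01, -2.92623675e+01, -1.04531882e-04,
        5.85269489e-03,  2.34956396e-06]), 'eef_pos': array([ 0.24261271, -0.62922412,  0.24893831]), 'tcp_rot': array([ 9.83136250e-01,  1.82870776e-01, -4.35754278e-05, -1.17933760e-03]), 'contact_force': array([ 0.4066891 , -0.48923288,  0.71285022]), 'wrist_torque': array([-0.01350195, -0.03313383,  0.01069   ]), 'finger_force': 0.0, 'opening': 1.0015571498598337}
top {'K': array([[457.93379644,   0.        , 318.41307584],
       [  0.        , 457.93379644, 244.89309087],
       [  0.        ,   0.        ,   1.        ]]), 'R': array([[-0.0214256 , -0.99974691,  0.0068604 ],
       [-0.99218114,  0.02041856, -0.1231246 ],
       [ 0.12295336, -0.00944477, -0.99236751]]), 't': array([-0.03223434,  0.52552385,  0.87538595])}
scene {'K': array([[436.21070863,   0.        , 317.27280591],
       [  0.        , 436.21070863, 238.92650534],
       [  0.        ,   0.        ,   1.        ]]), 'R': array([[-0.81493729,  0.57943173,  0.01166549],
       [ 0.382127  ,  0.55235517, -0.74086619],
       [-0.43572487, -0.59930179, -0.67155134]]), 't': array([ 0.41306905, -0.10063718,  1.36042309])}
```

View pics/top0.png

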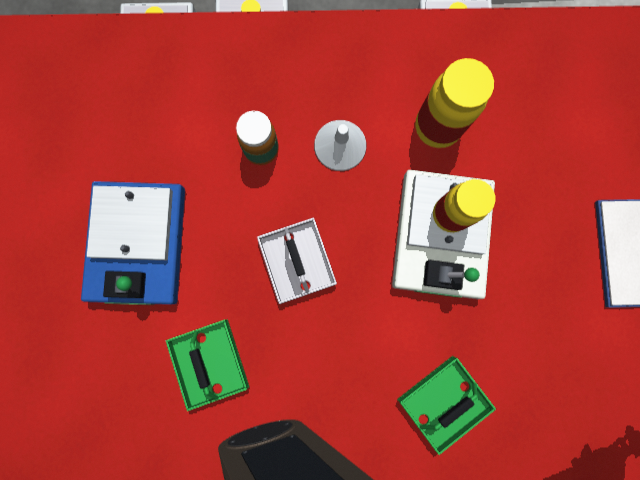

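View pics/scene0.png

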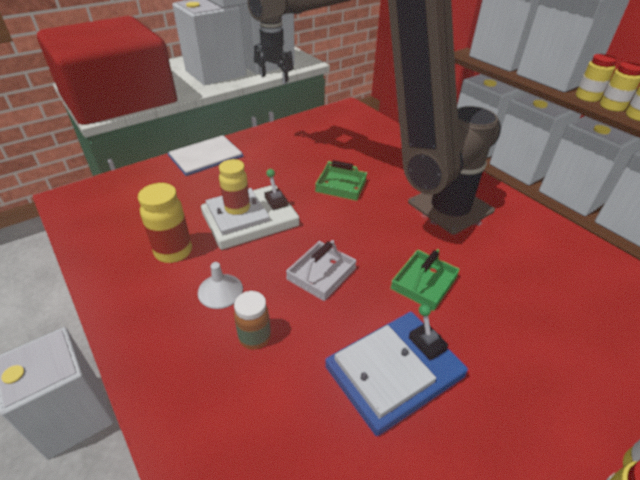

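Top view: blue scale (left, pegs at (129,195) and (125,249), ball (123,284)) is free. The white scale has the small ghee jar on it. The steel pan is at (296,261), grip (294,256), holes (289,237) and (305,286). The green pans are decoys.

```bash
cat >h.py <<'E'
import numpy as np, cv2
from scipy.spatial.transform import Rotation as Ro
def plane(p,uv,z):
    C=-p['R'].T@p['t']; d=p['R'].T@np.linalg.solve(p['K'],[*uv,1]); return C+d*(z-C[2])/d[2]
def tri(ps,uvs):
    A=[];b=[]
    for p,uv in zip(ps,uvs):
        C=-p['R'].T@p['t']; d=p['R'].T@np.linalg.solve(p['K'],[*uv,1]); d/=np.linalg.norm(d)
        M=np.eye(3)-np.outer(d,d); A.append(M);b.append(M@C)
    A=np.vstack(A);b=np.hstack(b); x=np.linalg.lstsq(A,b,rcond=None)[0]; return x,np.linalg.norm(A@x-b)
def blobs(mask,box,amin=8):
    x0,y0,x1,y1=box; m=np.zeros(mask.shape,np.uint8); m[y0:y1,x0:x1]=mask[y0:y1,x0:x1]
    n,l,st,c=cv2.connectedComponentsWithStats(m); return [(c[i].round(1),int(st[i,4])) for i in range(1,n) if st[i,4]>=amin]
def masks(im):
    h=cv2.cvtColor(im,cv2.COLOR_RGB2HSV); H,S,V=[h[...,i].astype(int) for i in range(3)]
    return dict(dark=V<75, red=((H<8)|(H>172))&(S>140)&(V>60), green=(H>45)&(H<80)&(S>120)&(V>50), blue=(H>100)&(H<125)&(S>120), grey=(S<60)&(V>120))
def rel(s,R,d):  # world shift -> tool units
    return Ro.from_quat(s['tcp_rot']).inv().apply(d)/.4
E
python3 - <<'E'
from h import *
T=np.load('pics/top.npz');S=np.load('pics/scene.npz');mt=masks(T['im']);ms=masks(S['im'])
for n,b in [('dark',(90,186,168,260)),('dark',(262,222,332,300)),('red',(266,226,326,298)),('green',(105,270,145,300))]: print('top',n,blobs(mt[n],b))
for n,b in [('dark',(345,340,415,385)),('dark',(300,235,345,268)),('green',(415,300,435,320))]: print('scene',n,blobs(ms[n],b))
m=np.zeros((480,640),np.uint8);m[176:266,85:172]=mt['grey'][176:266,85:172]
c=max(cv2.findContours(m,0,2)[0],key=cv2.contourArea); r=cv2.minAreaRect(c); print('plat',r,[plane(T,q,.06).round(4) for q in cv2.boxPoints(r)],plane(T,r[0],.06))
m[:]=0;m[210:312,250:340]=((mt['red']==0)[210:312,250:340])
c=max(cv2.findContours(m,0,2)[0],key=cv2.contourArea); r=cv2.minAreaRect(c); print('pan',r,[plane(T,q,.03).round(4) for q in cv2.boxPoints(r)],plane(T,r[0],.03))
E
```

```text
top dark [(array([129.4, 195.4]), 30), (array([125.5, 248.9]), 29)]
top dark [(array([294.9, 257.4]), 296)]
top red [(array([272.6, 227.9]), 77), (array([322.5, 234. ]), 114), (array([291.3, 236. ]), 10), (array([268.9, 287.2]), 156), (array([307.9, 284.5]), 12), (array([301.9, 286.3]), 12), (array([316.3, 294.3]), 132)]
top green [(array([123.7, 282.9]), 181)]
scene dark [(array([413.4, 341.1]), 8)]
scene dark [(array([322. , 250.9]), 122)]
scene green [(array([421.5, 301.2]), 8), (array([431.1, 303.1]), 34), (array([424.3, 308.8]), 46)]
plat ((128.00778198242188, 222.26255798339844), (80.28472900390625, 71.863037109375), 1.8778773546218872) [array([0.5074, 0.3999, 0.06  ]), array([0.648, 0.401, 0.06 ]), array([0.6396, 0.245 , 0.06  ]), array([0.4992, 0.2469, 0.06  ])] [0.57286326 0.32322387 0.06      ]
pan ((296.0500183105469, 260.1500244140625), (71.78369140625, 61.98063659667969), 71.56504821777344) [array([0.5457, 0.082 , 0.03  ]), array([ 0.583 , -0.0359,  0.03  ]), array([ 0.446 , -0.0778,  0.03  ]), array([0.4102, 0.0382, 0.03  ])] [0.49553513 0.00162473 0.03      ]
```

```bash
python3 -m handwheel '[[0.9,-0.97,-0.12,0,0,0,1],[0.9,-0.97,-0.12,0,0,0.02,1],[0.9,-0.97,-0.12,0,0,0.02,1],[0.9,-0.97,-0.12,0,0,0.02,1],[0.9,-0.97,-0.12,0,0,0.02,1],[0.9,-0.97,-0.12,0,0,0.02,1],[0.9,-0.97,-0.12,0,0,0.02,1],[0.9,-0.97,-0.12,0,0,0.02,1],[0.9,-0.97,-0.12,0,0,0.02,1],[0.9,-0.97,-0.12,0,0,0.02,1]]'
python3 - <<'E'
from h import *; from plant import monitor
T=np.load('pics/top.npz')
for uv in ((129.4,195.4),(125.5,248.9)): print(plane(T,uv,.07))
S=np.load('pics/scene.npz')
print(tri([T,S],[(294.9,257.4),(322,250.9)]), tri([T,S],[(123.7,282.9),(425,310)]))
s=monitor.get_state(); print(s['qpos'].round(3), Ro.from_quat(s['tcp_rot']).as_matrix().round(4))
E
```

```text
time: 1.35
eef_pos: [0.4394, -0.1365, 0.2982]
tcp_rot: [0.988, 0.154, -0.0, -0.0]
contact_force: [-0.3, -0.7, -0.5]
opening: 0.999
finger_force: 0.0
[0.62333404 0.31801025 0.07      ]
[0.51996797 0.32234555 0.07      ]
(array([0.49565116, 0.00199557, 0.08102782]), np.float64(0.0007865166653302284)) (array([0.45230573, 0.30183927, 0.12477178]), np.float64(0.0015378058730563682))
[-0.522 -0.242  2.027  0.     1.357  0.739] [[ 0.9526  0.3042 -0.    ]
 [ 0.3042 -0.9526  0.    ]
 [-0.     -0.     -1.    ]]
```

```bash
python3 -m handwheel '[[0.238,-0.286,0.05,0,0,0,1],[0.238,-0.286,0.05,0,0,0,1],[0.238,-0.286,0.05,0,0,0,1],[0.238,-0.286,0.05,0,0,0,1]]'
python3 - <<'E'
from h import *; from plant import monitor,eyes
s=monitor.get_state();p=eyes.camera_params('wrist');im=eyes.read_camera('wrist')
np.savez('pics/w1.npz',im=im,**p); cv2.imwrite('pics/w1.png',im[:,:,::-1])
print(s['eef_pos'],-p['R'].T@p['t'])
for X in ([.4957,.002,.08],[.6233,.318,.07],[.52,.3223,.07]):
    c=p['R']@X+p['t']; print((p['K']@c)[:2]/c[2])
E
```

```text
time: 1.85
eef_pos: [0.4955, -0.0004, 0.2772]
tcp_rot: [0.988, 0.153, -0.001, -0.0]
contact_force: [-0.8, 0.6, -0.4]
opening: 0.998
finger_force: 0.0
[ 4.95454134e-01 -4.19572100e-04  2.77225279e-01] [0.56123885 0.01940565 0.40083994]
[319.83829198 221.09369202]
[  5.78157343 -35.38029322]
[-5.04559672 90.76277982]
```

View pics/w1.png

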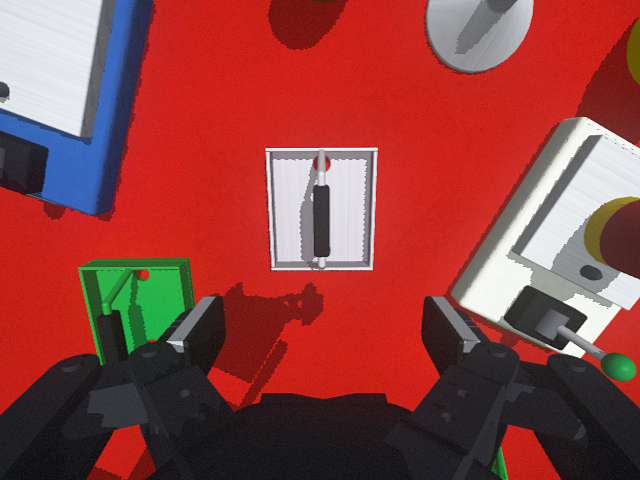

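Wrist view: the grip sits at (321,220) where predicted, and the pan is aligned with the tool. Next I'll check the blue scale's pegs from above.

```bash
python3 -m handwheel '[[0.25,-0.73,0,0,0,0.11,1],[0.25,-0.73,0,0,0,0.11,1],[0.25,-0.73,0,0,0,0.11,1],[0.25,-0.73,0,0,0,0.11,1],[0.25,-0.73,0,0,0,0.11,1],[0.25,-0.73,0,0,0,0.11,1],[0.25,-0.73,0,0,0,0.11,1]]'
python3 - <<'E'
from h import *; from plant import monitor,eyes
s=monitor.get_state();p=eyes.camera_params('wrist');im=eyes.read_camera('wrist')
np.savez('pics/w2.npz',im=im,**p); cv2.imwrite('pics/w2.png',im[:,:,::-1])
print(s['eef_pos'],s['qpos'].round(2),p['R']@[0,0,1])
m=masks(im)
for n,b in (('dark',(200,20,440,230)),('green',(200,100,440,400))):
    for c,a in blobs(m[n],b,30): print(n,c,a,plane(p,c,.07),plane(p,c,.128))
E
```

```text
time: 2.78
eef_pos: [0.5038, 0.3067, 0.2781]
tcp_rot: [1.0, -0.021, -0.0, 0.001]
contact_force: [-0.9, 0.4, 0.4]
opening: 0.999
finger_force: 0.0
[0.50384961 0.30673919 0.27813261] [ 0.38  0.08  1.76 -0.    1.3   1.99] [ 0.00145141  0.27043115 -0.96273822]
green [331.8 288.6] 607 [0.4284675  0.29913439 0.07      ] [0.45364756 0.29983212 0.128     ]
green [401.6 353.2] 4301 [0.34511615 0.22184    0.07      ] [0.38486481 0.23604767 0.128     ]
```

View pics/w2.png

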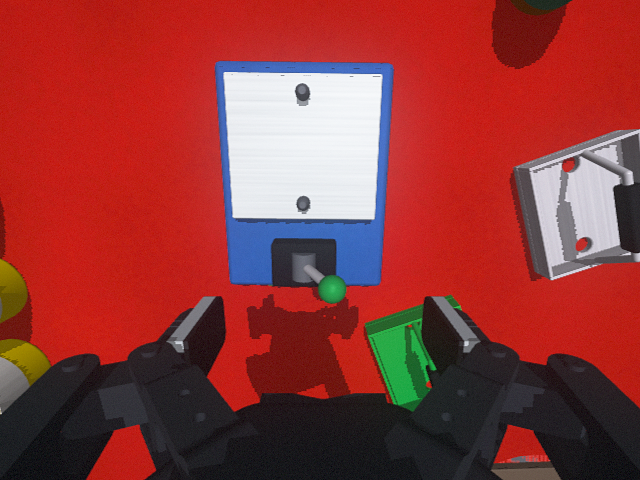

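Both pegs are clear at about (302,91) and (303,203); the green ball is at (332,289).

```bash
python3 - <<'E'
from h import *
p=np.load('pics/w2.npz'); im=p['im']; g=im.max(2)
for b in ((285,75,322,112),(285,190,322,216)):
    for t in (70,90,110,130):
        m=(g<t)
        ys,xs=np.where(m[b[1]:b[3],b[0]:b[2]])
        if len(xs): print(t,len(xs),xs.mean()+b[0],ys.mean()+b[1],xs.min()+b[0],xs.max()+b[0],ys.min()+b[1],ys.max()+b[1])
    print(g[b[1]+4:b[3]-4:2,298:308:2])
w,h_=0,0
m=((im.min(2)>140)).astype(np.uint8); m[:60]=0;m[225:]=0;m[:,:215]=0;m[:,395:]=0
c=max(cv2.findContours(m,0,2)[0],key=cv2.contourArea);q=cv2.approxPolyDP(c,6,True)[:,0]
Q=np.array([plane(p,u,.06) for u in q]);print(q.tolist(),Q.round(4),Q.mean(0))
for u in ((302.5,90),(303,201.5)): print(plane(p,u,.076))
E
```

```text
70 2 302.0 95.0 296 308 94 96
90 97 302.4226804123711 94.94845360824742 295 309 86 100
110 132 302.3712121212121 93.12121212121212 295 309 84 100
130 165 302.24848484848485 92.63030303030303 295 309 84 100
[[245 244 245 246 245]
 [243 243 245 244 243]
 [254 196 132 215 252]
 [ 91 104 113 103 119]
 [111 133 136 130  96]
 [118 136 136 133  94]
 [113 135 133 129  87]
 [ 81 129 141 100  80]
 [ 79  79  77  82  81]
 [ 78  78  79  80  77]
 [129  71  74  74  80]
 [154 158 141 154 155]
 [156 161 162 159 159]
 [231 152 155 152 215]
 [246 247 246 247 246]]
70 4 300.0 207.5 297 305 205 209
90 42 303.1666666666667 206.11904761904762 297 309 199 210
110 109 303.0091743119266 202.69724770642202 297 309 196 210
130 155 302.93548387096774 203.21290322580646 296 309 196 210
[[242 242 244 244 243]
 [240 171 105 109 184]
 [142  97 100 101  96]
 [ 85 104 110 109 102]
 [ 93 117 125 124 101]
 [ 89 126 131 127 103]
 [ 77 130 130 128  87]
 [ 84  83 108  94  75]
 [147 126  72  84 135]]
[[223, 73], [233, 217], [374, 218], [381, 74]] [[0.6462 0.3933 0.06  ]
 [0.5094 0.3997 0.06  ]
 [0.5022 0.252  0.06  ]
 [0.6393 0.2455 0.06  ]] [0.57427199 0.32264917 0.06      ]
[0.62590588 0.3190593  0.076     ]
[0.52497755 0.32442586 0.076     ]
```

```bash
python3 -m handwheel '[[0.012,0.764,0.27,0,0,-0.11,1],[0.012,0.764,0.27,0,0,-0.11,1],[0.012,0.764,0.27,0,0,-0.11,1],[0.012,0.764,0.27,0,0,-0.11,1],[0.012,0.764,0.27,0,0,-0.11,1],[0.012,0.764,0.27,0,0,-0.11,1],[0.012,0.764,0.27,0,0,-0.11,1],[0.012,0.764,0.27,0,0,-0.11,1]]' 40
python3 - <<'E'
from h import *; from plant import monitor,eyes
s=monitor.get_state();R=Ro.from_quat(s['tcp_rot']).as_matrix();print(s['eef_pos'],R[:,0],np.arctan2(R[1,0],R[0,0]))
print(rel(s,0,np.array([.4957,.001,.08])-s['eef_pos']))
E
```

```text
time: 3.82
eef_pos: [0.4961, 0.0027, 0.1712]
tcp_rot: [0.988, 0.152, 0.001, 0.0]
contact_force: [-0.4, 0.4, -0.1]
opening: 1.003
finger_force: 0.0
[0.49605661 0.00272613 0.17120341] [0.95378817 0.30047658 0.00139677] 0.30519259474479726
[-0.00246546  0.0037539   0.22800687]
```

```bash
python3 -m handwheel '[[-0.002,0.004,0.1,0,0,0,1],[-0.002,0.004,0.18,0,0,0,1],[-0.002,0.004,0.228,0,0,0,1],[-0.002,0.004,0.228,0,0,0,1],[-0.002,0.004,0.228,0,0,0,-1],[-0.002,0.004,0.228,0,0,0,-1],[-0.002,0.004,0.228,0,0,0,-1],[-0.002,0.004,0.228,0,0,0,-1],[-0.002,0.004,0.228,0,0,0,-1],[-0.002,0.004,0.228,0,0,0,-1]]' 60
```

```text
time: 5.08
eef_pos: [0.4956, 0.0008, 0.0796]
tcp_rot: [0.988, 0.152, 0.0, -0.0]
contact_force: [-1.7, 3.1, 4.3]
opening: 0.176
finger_force: 61.5
```

```bash
python3 -m handwheel '[[0,0,-0.03,0,0,0,-1],[0,0,-0.1,0,0,0,-1],[0,0,-0.2,0,0,0,-1],[0,0,-0.3,0,0,0,-1],[0,0,-0.38,0,0,0,-1],[0,0,-0.38,0,0,0,-1]]'
python3 - <<'E'
from h import *; from plant import monitor,eyes
s=monitor.get_state();p=eyes.camera_params('wrist');im=eyes.read_camera('wrist')
np.savez('pics/w3.npz',im=im,**p); cv2.imwrite('pics/w3.png',im[:,:,::-1])
R=Ro.from_quat(s['tcp_rot']).as_matrix();print(s['eef_pos'],s['contact_force'],s['wrist_torque'],np.arctan2(R[1,0],R[0,0]))
print(rel(s,0,np.array([.5735,.322,.2])-s['eef_pos']))
E
```

```text
time: 5.82
eef_pos: [0.4968, 0.0001, 0.2338]
tcp_rot: [0.988, 0.152, 0.003, 0.001]
contact_force: [0.1, -0.3, -4.6]
opening: 0.175
finger_force: 60.4
[4.96760454e-01 8.24243951e-05 2.33812034e-01] [ 0.0538914  -0.28085181 -4.55020725] [-0.04536832 -0.00545714 -0.00480648] 0.30493920126280166
[ 0.42417271 -0.7103618   0.08431028]
```

View pics/w3.png

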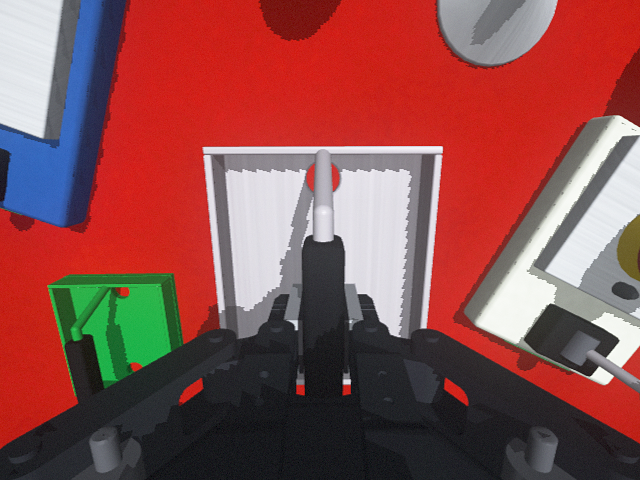

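Pan held level and aligned with the tool, far hole visible at (322,180). Carrying it over.

```bash
python3 -m handwheel '[[0.06,-0.1,0,0,0,0.02,-1],[0.424,-0.71,0,0,0,0.112,-1],[0.424,-0.71,0,0,0,0.112,-1],[0.424,-0.71,0,0,0,0.112,-1],[0.424,-0.71,0,0,0,0.112,-1],[0.424,-0.71,0,0,0,0.112,-1],[0.424,-0.71,0,0,0,0.112,-1],[0.424,-0.71,0,0,0,0.112,-1],[0.424,-0.71,0,0,0,0.112,-1],[0.424,-0.71,0,0,0,0.112,-1]]'
python3 - <<'E'
from h import *; from plant import monitor,eyes
s=monitor.get_state();p=eyes.camera_params('wrist');im=eyes.read_camera('wrist')
np.savez('pics/w4.npz',im=im,**p); cv2.imwrite('pics/w4.png',im[:,:,::-1])
R=Ro.from_quat(s['tcp_rot']).as_matrix();print(s['eef_pos'],s['contact_force'],np.arctan2(R[1,0],R[0,0]))
q=np.load('pics/w3.npz'); T=np.array([.49676,.00008,.2338])
c=[b for b in blobs(masks(q['im'])['red'],(300,158,346,205),100)]; print(c)
# pan hole / far wall top in tool-yaw frame about TCP
a=.305;Rz=np.array([[np.cos(a),np.sin(a)],[-np.sin(a),np.cos(a)]])
for u,z in (((322.5,180),-.072),((204,150),-.048),((442,150),-.048)): print(Rz@(plane(q,u,T[2]+z)-T)[:2])
print(rel(s,0,np.array([.5735,.322,.16])-s['eef_pos']))
E
```

```text
time: 7.12
eef_pos: [0.5719, 0.3213, 0.231]
tcp_rot: [1.0, -0.024, -0.0, 0.0]
contact_force: [0.8, 0.7, -3.5]
opening: 0.176
finger_force: 60.4
[0.57192914 0.32127572 0.23098989] [ 0.75185949  0.72243482 -3.52734383] -0.04838840995396118
[(array([310.6, 177.1]), 145), (array([334.7, 176.8]), 136)]
[ 0.05229667 -0.00093958]
[0.06897541 0.05826631]
[ 0.06896008 -0.06071806]
[ 0.00388189 -0.00204018  0.17747323]
```

```bash
python3 -m handwheel '[[0.004,-0.004,0.08,0,0,0,-1],[0.004,-0.004,0.15,0,0,0,-1],[0.004,-0.004,0.165,0,0,0,-1],[0.004,-0.004,0.165,0,0,0,-1],[0.004,-0.004,0.165,0,0,0,-1]]'
python3 - <<'E'
from h import *; from plant import monitor,eyes
s=monitor.get_state();p=eyes.camera_params('wrist');im=eyes.read_camera('wrist')
np.savez('pics/w5.npz',im=im,**p); cv2.imwrite('pics/w5.png',cv2.resize(im[130:230,240:400,::-1],None,fx=4,fy=4))
print(s['eef_pos'],s['contact_force'])
for X in ([.5735+.052*.9989,.322-.052*.046,.078],[.5735+.052*.9989,.322-.052*.046,.06]):
    c=p['R']@X+p['t']; print((p['K']@c)[:2]/c[2])
E
```

```text
time: 7.8
eef_pos: [0.5747, 0.3242, 0.1673]
tcp_rot: [1.0, -0.024, 0.002, -0.001]
contact_force: [0.2, 0.5, -3.2]
opening: 0.175
finger_force: 60.3
[0.57470885 0.32424105 0.16727971] [ 0.21250628  0.53909724 -3.21130047]
[325.25725826 180.30167234]
[325.1179514  178.12577483]
```

View pics/w5.png

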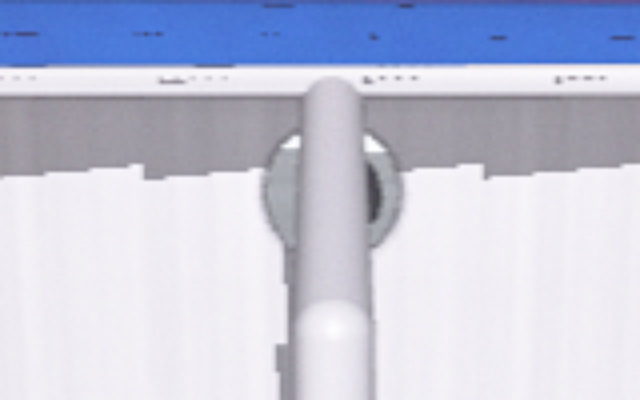

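Through the far hole (centred at x≈333 in the crop) the peg shows about 8 px right and slightly low. That means moving about 1 mm toward the robot and 1.5 mm to −y, which agrees with the estimate. Lowering gently.

```bash
python3 -m handwheel '[[-0.0025,0.004,0,0,0,0,-1],[-0.0025,0.004,0.01,0,0,0,-1],[-0.0025,0.004,0.02,0,0,0,-1],[-0.0025,0.004,0.03,0,0,0,-1],[-0.0025,0.004,0.03,0,0,0,-1]]'
```

```text
time: 8.48
eef_pos: [0.572, 0.3223, 0.1522]
tcp_rot: [1.0, -0.023, -0.001, 0.0]
contact_force: [-1.0, -0.2, -3.7]
opening: 0.174
finger_force: 60.4
```

```bash
python3 -m handwheel '[[0,0,0.008,0,0,0,-1],[0,0,0.016,0,0,0,-1],[0,0,0.024,0,0,0,-1],[0,0,0.024,0,0,0,-1]]'
```

```text
time: 8.98
eef_pos: [0.5722, 0.3223, 0.143]
tcp_rot: [1.0, -0.023, -0.0, 0.0]
contact_force: [-0.2, -1.0, -3.7]
opening: 0.177
finger_force: 60.4
```

```bash
python3 -m handwheel '[[0,0,0.0025,0,0,0,-1],[0,0,0.005,0,0,0,-1],[0,0,0.005,0,0,0,-1]]'
```

```text
time: 9.35
eef_pos: [0.5725, 0.3224, 0.1415]
tcp_rot: [1.0, -0.023, -0.0, 0.0]
contact_force: [0.2, -1.1, -4.1]
opening: 0.178
finger_force: 60.4
```

```bash
python3 -m handwheel '[[0,0,0.002,0,0,0,-1],[0,0,0.004,0,0,0,-1],[0,0,0.004,0,0,0,-1]]'
```

```text
time: 9.72
eef_pos: [0.5725, 0.3224, 0.1399]
tcp_rot: [1.0, -0.023, -0.0, 0.0]
contact_force: [-0.7, -0.3, -3.8]
opening: 0.179
finger_force: 60.4
```

```bash
python3 -m handwheel '[[0,0,0.002,0,0,0,-1],[0,0,0.002,0,0,0,-1]]'
```

```text
time: 9.98
eef_pos: [0.5726, 0.3226, 0.1397]
tcp_rot: [1.0, -0.023, 0.0, -0.0]
contact_force: [-1.0, 1.0, -2.8]
opening: 0.179
finger_force: 60.7
```

```bash
python3 -m handwheel '[[0,0,0.0015,0,0,0,-1],[0,0,0.003,0,0,0,-1],[0,0,0.003,0,0,0,-1]]'
```

```text
time: 10.35
eef_pos: [0.5726, 0.3226, 0.1396]
tcp_rot: [1.0, -0.023, 0.0, -0.0]
contact_force: [-5.5, -1.2, 4.4]
opening: 0.176
finger_force: 61.8
```

Contact at exactly the expected height. Releasing.

```bash
python3 -m handwheel '[[0,0,0,0,0,0,-0.3],[0,0,0,0,0,0,0.3],[0,0,0,0,0,0,1],[0,0,0,0,0,0,1],[0,0,0,0,0,0,1],[0,0,0,0,0,0,1],[0,0,-0.05,0,0,0,1],[0,0,-0.15,0,0,0,1],[0,0,-0.25,0,0,0,1],[-0.05,0,-0.35,0,0,0,1],[-0.1,0,-0.35,0,0,0,1],[-0.1,0,-0.35,0,0,0,1]]' 30
python3 - <<'E'
from h import *; from plant import monitor,eyes
s=monitor.get_state();p=eyes.camera_params('wrist');im=eyes.read_camera('wrist')
np.savez('pics/w6.npz',im=im,**p); cv2.imwrite('pics/w6.png',im[:,:,::-1])
R=Ro.from_quat(s['tcp_rot']).as_matrix();print(s['eef_pos'],np.arctan2(R[1,0],R[0,0]))
for c,a in blobs(masks(im)['green'],(200,100,440,400),30): print(c,a,plane(p,c,.128))
E
```

```text
time: 11.85
eef_pos: [0.5322, 0.3247, 0.2804]
tcp_rot: [1.0, -0.023, 0.001, -0.001]
contact_force: [-0.4, -0.8, -0.1]
opening: 1.001
finger_force: 0.0
[0.53215372 0.32468776 0.28036659] -0.04587601028493891
[352.7 315.7] 565 [0.45376397 0.30016639 0.128     ]
[409.5 364.9] 2784 [0.39894658 0.24667532 0.128     ]
```

View pics/w6.png

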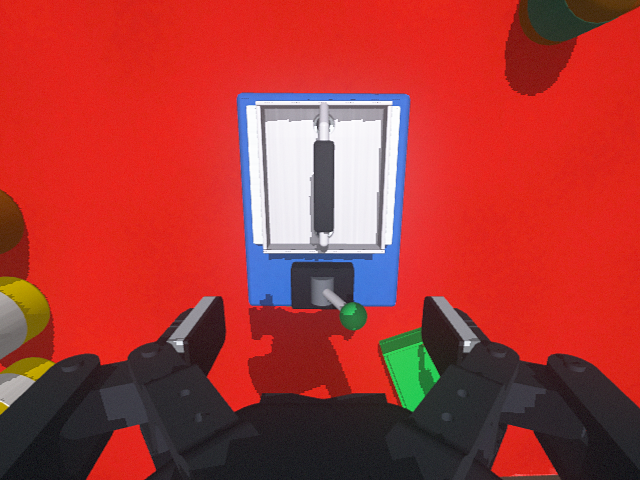

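The pan is centred and square on the platform, released. The lever ball is at (353,316), leaning to −y. Closing the fingers and going to its −y side.

```bash
python3 -m handwheel '[[-0.197,0.215,0,0,0,0,-1],[-0.197,0.215,0,0,0,0,-1],[-0.197,0.215,0,0,0,0,-1],[-0.197,0.215,0,0,0,0,-1],[-0.197,0.215,0.15,0,0,0,-1],[-0.197,0.215,0.3,0,0,0,-1],[-0.197,0.215,0.391,0,0,0,-1],[-0.197,0.215,0.391,0,0,0,-1]]'
python3 - <<'E'
from h import *; from plant import monitor
s=monitor.get_state();print(s['eef_pos'],rel(s,0,np.array([.4536+.046*.0,.3275,.124])-s['eef_pos']))
E
```

```text
time: 12.9
eef_pos: [0.4487, 0.242, 0.1183]
tcp_rot: [1.0, -0.023, -0.003, 0.001]
contact_force: [0.7, 0.1, -0.1]
opening: 0.001
finger_force: 0.0
[0.44869468 0.24195123 0.11826489] [ 0.00218293 -0.21417595 -0.01486787]
```

```bash
python3 -m handwheel '[[0.002,-0.03,-0.01,0,0,0,-1],[0.002,-0.06,-0.01,0,0,0,-1],[0.002,-0.08,-0.01,0,0,0,-1],[0.002,-0.1,-0.01,0,0,0,-1],[0.002,-0.12,-0.01,0,0,0,-1],[0.002,-0.14,-0.01,0,0,0,-1],[0.002,-0.16,-0.01,0,0,0,-1],[0.002,-0.18,-0.01,0,0,0,-1],[0.002,-0.195,-0.01,0,0,0,-1],[0.002,-0.205,-0.01,0,0,0,-1],[0.002,-0.205,-0.01,0,0,0,-1]]'
```

```text
time: 14.28
eef_pos: [0.4543, 0.3243, 0.1253]
tcp_rot: [1.0, -0.023, -0.0, -0.0]
contact_force: [-0.1, -0.4, -0.7]
opening: -0.001
finger_force: 0.0
```

```bash
python3 -m handwheel '[[0,-0.005,0,0,0,0,-1],[0,-0.01,0,0,0,0,-1],[0,-0.01,0,0,0,0,-1]]'
```

```text
time: 14.65
eef_pos: [0.4545, 0.3279, 0.1254]
tcp_rot: [1.0, -0.023, -0.0, 0.0]
contact_force: [-0.4, -0.8, -0.7]
opening: 0.002
finger_force: 0.3
```

```bash
python3 -m handwheel '[[0,-0.005,0,0,0,0,-1],[0,-0.01,0,0,0,0,-1],[0,-0.01,0,0,0,0,-1]]'
python3 - <<'E'
from h import *; from plant import monitor,eyes
p=eyes.camera_params('wrist');im=eyes.read_camera('wrist'); cv2.imwrite('pics/w7.png',im[:,:,::-1])
for c,a in blobs(masks(im)['green'],(100,100,440,480),30): print(c,a,plane(p,c,.123))
E
```

```text
time: 15.02
eef_pos: [0.4549, 0.3321, 0.1256]
tcp_rot: [1.0, -0.023, 0.0, -0.0]
contact_force: [-0.0, -0.5, -1.0]
opening: -0.0
finger_force: 0.3
[258.8 315. ] 1952 [0.45813952 0.35814267 0.123     ]
[432. 388.] 210 [0.41819538 0.28369217 0.123     ]
```

View pics/w7.png

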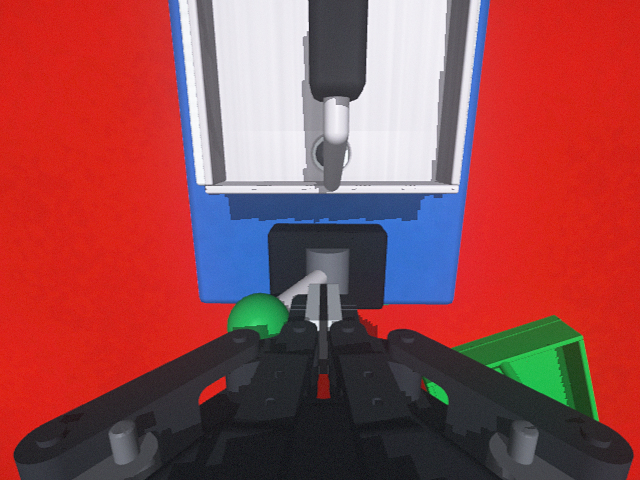

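The ball has swung to (259,315), about 30 mm to +y and nearly at the stop; the near peg sits in its hole. I'll push on in small steps until the force rises.

```bash
python3 -m handwheel '[[0,-0.004,0,0,0,0,-1],[0,-0.008,0,0,0,0,-1],[0,-0.008,0,0,0,0,-1]]'
```

```text
time: 15.45
eef_pos: [0.455, 0.3353, 0.1255]
tcp_rot: [1.0, -0.023, 0.0, -0.0]
contact_force: [-0.7, -1.0, -0.9]
opening: 0.002
finger_force: 0.3
```

```bash
python3 -m handwheel '[[0,-0.004,0,0,0,0,-1],[0,-0.006,0,0,0,0,-1],[0,-0.006,0,0,0,0,-1]]'
```

```text
time: 15.82
eef_pos: [0.4551, 0.3371, 0.1254]
tcp_rot: [1.0, -0.023, -0.0, 0.001]
contact_force: [0.1, -3.9, -0.8]
opening: 0.002
finger_force: 1.8
```

```bash
python3 -m handwheel '[[0,-0.003,0,0,0,0,-1],[0,-0.005,0,0,0,0,-1],[0,-0.005,0,0,0,0,-1]]'
```

```text
time: 16.2
eef_pos: [0.4551, 0.3374, 0.1254]
tcp_rot: [1.0, -0.023, -0.001, 0.003]
contact_force: [-0.6, -10.0, 1.8]
opening: 0.0
finger_force: 4.8
```

Hard stop reached at 10 N with no further motion. Backing off to −y, then up and clear.

```bash
python3 -m handwheel '[[0,0.05,0,0,0,0,-1],[0,0.15,0,0,0,0,-1],[0,0.2,0,0,0,0,-1],[0,0.2,-0.15,0,0,0,-1],[0,0.2,-0.3,0,0,0,-1],[0,0.4,-0.4,0,0,0,-1],[0,0.6,-0.4,0,0,0,-1],[0,0.7,-0.4,0,0,0,-1],[0,0.7,-0.4,0,0,0,-1],[0,0.7,-0.4,0,0,0,-1]]'
python3 - <<'E'
from h import *; from plant import monitor,eyes
T=eyes.camera_params('top');S=eyes.camera_params('scene');t=eyes.read_camera('top');c=eyes.read_camera('scene')
cv2.imwrite('pics/end.png',np.hstack([cv2.resize(t[150:330,60:240,::-1],(400,400)),cv2.resize(c[270:450,310:490,::-1],(400,400))]))
g=blobs(masks(t)['green'],(80,260,180,315),30); print(g,[plane(T,u,.123) for u,_ in g])
m=np.zeros((480,640),np.uint8)
E
```

```text
time: 17.45
eef_pos: [0.4423, 0.0587, 0.2861]
tcp_rot: [1.0, -0.025, 0.001, -0.001]
contact_force: [0.2, 0.9, -0.4]
opening: -0.001
finger_force: 0.0
[(array([ 88.4, 282. ]), 164)] [array([0.45606456, 0.3637533 , 0.123     ])]
```

View pics/end.png

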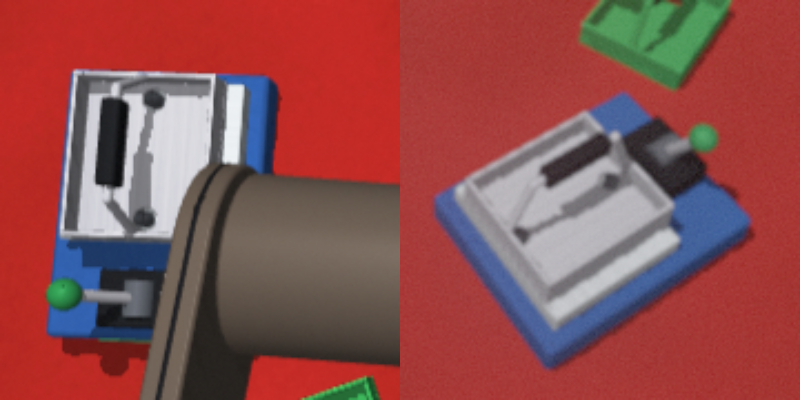

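The final views show the pan flat on the platform with both pegs through its holes. The lever is over at +y (ball offset about 36 mm), and the arm is clear.

```bash
python3 -c "
from plant import ctrl
print(ctrl.sign_off())"
```

```text
the job is handed in; nothing more can be done
None
```

The steel pan is seated flat over both pegs of the free blue scale and released, the scale's lever is thrown fully to its on stop, and the job is handed in at about 17.5 s on the robot's clock.

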